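# Pack the counter order into the drawer

## Robot

A 6-joint arm with a two-finger parallel gripper is mounted at the origin on the work surface. World frame = base frame: x ahead of the robot, y to its left, z up, the work surface at z = 0. Lengths are in m, angles in rad, forces in N, time in s.
With the tool pointing down it reaches from about 0.225 to 0.875 m from the base axis. Payload 3.4 kg.
Tool frame: the origin (TCP) lies at the very end of the fingers, on their centre line; the grasp point (between the pads) lies manip.hold_point_z behind it (manip.hold_point_z is the distance from the TCP to the grasp point, in m); z points along the fingers, y is the line along which they close (so a half turn about z gives the same grasp; the last joint's range is limited). The gripper opens to 85 mm and grips with 20 to 120 N. Pads are 22 mm wide; open, the fingers measure 114 mm over their backs; the gripper's body (76 mm by 85 mm) begins 54 mm behind the grasp point. The pads swing forward as they close: fully open they stand 13 mm farther back than shut.
Start: joints at [1.18, 0.276, 1.505, -0, 1.361, -0.121], TCP at [0.153, 0.554, 0.231] pointing down, gripper open.
Joint ranges: [-2.89, 2.89], [-0.75, 2.08], [0.22, 2.7], [-1.18, 4.32], [0.11, 2.71], [-2.7, 2.7]. Speed limits (rad/s): [2.57, 2.57, 3.14, 3.14, 3.14, 3.14].

## Interface

Orientations are given as a unit quaternion [x, y, z, w].
In Python, from cell import manip, optics, hand_in gives the robot as it stands.
- The arm moves only by the tool move_arm, never from a script. Its argument "steps" is a list of rows, each a list of 7 numbers: the finger opening in mm, from 0 to 85.4, then the shift along the tool's x, y, z normalised to -1 to 1, where 1 is 25 mm, then the turn, a rotation vector about the tool's x, y, z normalised to -1 to 1, where 1 is 10 degrees. In form: [[hand, tx, ty, tz, wx, wy, wz], ...]. A call has 1 to 10 rows; each row shifts and turns the commanded pose from where the row before left it, along the tool's axes as they then stand; what a row does not reach is not made up. A row lasts 1/8 s, in which the tool goes at most 62.5 mm and 10.7 degrees, less where a joint would pass 70% of its speed; a pose out of reach is approached as far as the arm can. A call with a number of a shift or a turn outside -1 to 1 is refused whole. A call with a gripper value outside its range is refused whole. The fingers move at their own pace and stop on an object; "squeeze" is the grip in N (left out, the last holds). Time passes only in rows, so rows that do not move let the fingers close. It gives the time, the measured TCP pose, the force, the opening and the grip force at its end, in the units of the state.
- manip.sense(): the state, without advancing time (a new reading comes with each control period).
- optics.read_camera(name): name is "side" or "top" or "wrist"; returns a dict with "frame" (384x512x3 uint8, red, green, blue), "range_z" (384x512 float32, m along the optical axis (not along the pixel's ray), 0 where there is no reading), "fov_y" (degrees; the focal length in pixels is half the picture's height over the tangent of half this angle, whatever the lens; pixels are square), "cx", "cy" (the principal point, pixels), "extrinsics" (4x4, takes a point from camera to world coordinates); the wrist camera has in their place "T_tool_cam" (4x4, takes a point from camera to tool coordinates, whose origin is the TCP and whose axes are the flange's). Camera axes: x right, y up, looking along -z (the intrinsics and any distortion apply to the point x, -y, -z); pixel columns grow to the right and rows downward; lengths in m; the calibration is good to about 2 mm. A picture is of the moment at which its call begins: read the wrist's pose just before it.
- hand_in(): hands the job in; it is judged then, once.
Trained networks look in the newest picture that a camera, given by its name, has taken for a name from the list of things; names that differ only in an ending like _2 or _b are one class to them, and where a whole thing is asked for, a point or a joint stands for the part that bears it (a point fixed in the world has none). Each returns a list of dicts, best first, with "score" (0 to 1); they miss things now and then, are a little off and sometimes report something else, mostly with a low value. They report only what shows in the picture. A call takes as long as a camera call. They do not tell look-alikes from the thing itself.
- optics.search_frame(thing, camera): "rect" ([left, top, right, bottom] in pixels, round what is visible of it).
- optics.pinpoint(thing, camera): "position" ([row, column] in pixels: a listed point, or the origin of a listed thing).
The state is a dict: "time_s": time; "joints": joint angles; "joint_vel": joint speeds; "effort": joint torques, N m; "tool_pos": TCP position; "tool_rot": TCP orientation; "force": force on the tool from outside, world axes, zero at the start; "wrist_torque": the same for the moment, N m; "gripper_width": finger opening in m; "finger_force": force on a finger pad.
Only numpy, scipy, OpenCV 4.12 (cv2) and the standard library are available. Lean on these libraries where they do the work, as an engineer would, in place of code of your own. Each camera call takes 0.05 s, during which the arm holds its last target. There are 200 camera calls.

## Task

Pack the order waiting on top of the small wooden chest: slide the carton, the lighter and the middle-sized of the three round tins off the chest's front edge into its open drawer, sliding them rather than picking them up, then gently push the drawer fully shut. The small and the large tin stay where they stand on the chest, and the jar, the bell and the dish on the counter are left alone.

Things in the scene. Friction and masses are not known exactly. Their poses are not given: they have to be found in the camera images.
- chest: Low wooden chest fixed on the counter, 250 mm deep (x), 300 mm wide (y), flat top 95 mm high. Origin: centre of its underside. Its drawer front looks along its -x (roughly world -y). The top's front edge is at x = -110 mm, back edge at +125. On top: front row (carton, lighter; x about -65 mm, y about +70 and -70, either way round), then the row of tins (x about +70 mm).
- chest_drawer0 (a joint): The drawer's slide, m: 0 shut, 0.14 to 0.17 at the start, stop at 0.174; grows as it slides out along the chest's -x. Light friction (about 1 N, plus 4 N per m/s); it stays where it is left. It shuts only if its contents lie lower than the chest's top board (60 mm clear over the drawer floor).
- drawer_in (a point): Centre of the drawer's inner floor, axes as the chest's; moves with the drawer. Inside 205 mm (x) by 258 mm (y), floor 22 mm above the counter, side walls 51 mm high, 6 mm thick. Front panel 15 mm thick, its top 82 mm above the counter, its outer face 124 mm from this point along -x.
- chest_drawer0_handle (a point): Middle of the drawer's handle, a level brass bar about 10 mm thick, 120 mm long across the drawer front, 35 mm before the panel's outer face, 57 mm above the counter; at x = -160 mm in the chest's frame when the drawer is shut.
- carton: Closed cardboard carton with a paper band, 42 by 70 by 22 mm (its x, y, z), in the front row on the chest, its long side roughly along the chest's front edge. Origin: centre of its underside at the start.
- carton_center (a point): Centre of the carton.
- lighter: Plain steel pocket lighter lying flat, 38 by 57 by 15 mm (its x, y, z), in the front row on the chest, long side roughly along the chest's front edge. Origin: centre of its underside at the start.
- lighter_center (a point): Centre of the lighter.
- tin_medium: Round flat metal tin with a lid, 62 mm in diameter, 24 mm high, the middle-sized of three tins of the same look and height (48, 62 and 76 mm across) that stand in one row across the back half of the chest's top, in any order, neighbours' centres about 82 mm apart. Origin: centre of its underside, z up; its yaw means nothing.
- tin_medium_center (a point): Centre of the middle-sized tin.
- tin_small: Round flat metal tin with a lid, 48 mm in diameter, 24 mm high, the smallest of three tins of the same look and height (48, 62 and 76 mm across) that stand in one row across the back half of the chest's top, in any order, neighbours' centres about 82 mm apart. Origin: centre of its underside, z up; its yaw means nothing.
- tin_large: Round flat metal tin with a lid, 76 mm in diameter, 24 mm high, the largest of three tins of the same look and height (48, 62 and 76 mm across) that stand in one row across the back half of the chest's top, in any order, neighbours' centres about 82 mm apart. Origin: centre of its underside, z up; its yaw means nothing.
- jar: Amber glass jar with a black lid, 94 mm in diameter, 127 mm high, on the counter behind the chest (its +x side). Origin: centre of its underside.
- bell: Brass counter bell, 72 mm in diameter, 50 mm high, on the counter before the drawer, on the robot's side. Origin: centre of its underside.
- dish: Small white ceramic bowl, 100 mm across, 28 mm high, on the counter before the drawer. Origin: centre of its underside.
Things that resemble listed ones, but are neither listed nor needed, are in the scene too. Leave any red or turquoise look-alike of the carton alone.

How it is judged:
On the way, in this order (a step that is already met when the one before it is completed fails the run):
1. the carton, the lighter and the middle-sized tin all lie in the open drawer (x of carton_center in the frame of drawer_in between -0.104 and 0.104 m and y of carton_center in the frame of drawer_in between -0.13 and 0.13 m and z of carton_center in the frame of drawer_in between 0 and 0.058 m and x of lighter_center in the frame of drawer_in between -0.104 and 0.104 m and y of lighter_center in the frame of drawer_in between -0.13 and 0.13 m and z of lighter_center in the frame of drawer_in between 0 and 0.058 m and x of tin_medium_center in the frame of drawer_in between -0.104 and 0.104 m and y of tin_medium_center in the frame of drawer_in between -0.13 and 0.13 m and z of tin_medium_center in the frame of drawer_in between 0 and 0.058 m and linear speed of each of carton, lighter, tin_medium below 0.02 m/s and value of joint chest_drawer0 above 0.03 m), for 0.2 s.
2. the drawer is pushed shut (value of joint chest_drawer0 below 0.008 m), for 0.2 s.
At the end, for the whole second after the job is handed in: Drawer shut to within 8 mm; carton, lighter and 62 mm tin in it at rest (centres within its walls, under 58 mm over its floor); 48 and 76 mm tins upright and within 30 mm of their starts on the chest; jar, bell and dish within 30 mm of their starts (x of carton_center in the frame of drawer_in between -0.104 and 0.104 m and y of carton_center in the frame of drawer_in between -0.13 and 0.13 m and z of carton_center in the frame of drawer_in between 0 and 0.058 m and x of lighter_center in the frame of drawer_in between -0.104 and 0.104 m and y of lighter_center in the frame of drawer_in between -0.13 and 0.13 m and z of lighter_center in the frame of drawer_in between 0 and 0.058 m and x of tin_medium_center in the frame of drawer_in between -0.104 and 0.104 m and y of tin_medium_center in the frame of drawer_in between -0.13 and 0.13 m and z of tin_medium_center in the frame of drawer_in between 0 and 0.058 m and linear speed of each of carton, lighter, tin_medium below 0.02 m/s and value of joint chest_drawer0 below 0.008 m and distance of each of tin_small, tin_large, jar, bell, dish from where it was at the start of the episode below 0.03 m and angle between each of tin_small, tin_large's own z axis and vertical below 0.1 rad); the robot touches nothing.
It fails at once if the carton, the lighter or the middle-sized tin is lifted: its centre rises more than 30 mm above where it lay on the chest (height (world z) of carton_center above 0.136 m or height (world z) of lighter_center above 0.1325 m or height (world z) of tin_medium_center above 0.137 m).
It fails at once if the small or the large tin is shifted more than 30 mm (distance of any of tin_small, tin_large from where it was at the start of the episode above 0.03 m).
It fails at once if the jar, bell or dish is shifted more than 30 mm (distance of any of jar, bell, dish from where it was at the start of the episode above 0.03 m).
It fails at once if the drawer is slammed: it closes faster than 0.5 m/s (velocity of joint chest_drawer0 below -0.5 m/s).
It also fails if it takes over 72 s, if anything falls off the work surface, if the arm or the gripper's body presses on something with over 40 N, if the wrist force passes 120 N, or if a joint passes its speed limit or range.

## Working session

There is one attempt and no reset: what is moved stays moved. The work goes in short steps, Python scripts to look and compute and a tool call to move; the robot and the scene stay as the last step left them, time stands still between calls to the robot, and variables do not carry over. Pictures are saved under pics/ and viewed, at most 10 in all, crops included, and the job is handed in when it is done.

Besides the shell and the picture viewer there is one more tool, called after ">>>" as name([rows], argument=value, ...), one row to a line, values as JSON. move_arm: Moves the arm, as the interface text tells. Scaled input: -1 to 1 covers 25 mm each way for a shift and 10 degrees each way for a turn. Its arguments: {"type":"object","properties":{"steps":{"type":"array"},"squeeze":{"type":"number"}},"required":["steps"]}

```bash
mkdir -p pics
cat > h.py <<'E'
import numpy as np, cv2
from cell import manip, optics
from scipy.spatial.transform import Rotation as R
def cam(name):
    s=manip.sense(); c=optics.read_camera(name)
    if name=="wrist":
        T=np.eye(4);T[:3,:3]=R.from_quat(s["tool_rot"]).as_matrix();T[:3,3]=s["tool_pos"]
        c["extrinsics"]=T@c["T_tool_cam"]
    c["f"]=c["frame"].shape[0]/2/np.tan(np.radians(c["fov_y"])/2)
    return c
def ray(c,r,k):
    d=np.array([(k-c["cx"])/c["f"],-(r-c["cy"])/c["f"],-1.])
    E=c["extrinsics"]; return E[:3,3],E[:3,:3]@d
def pt(c,r,k):  # by depth
    o,d=ray(c,r,k); return o+d*c["range_z"][int(round(r)),int(round(k))]
def atz(c,r,k,z):
    o,d=ray(c,r,k); return o+d*(z-o[2])/d[2]
def cloud(c):
    H,W=c["range_z"].shape; rr,kk=np.mgrid[:H,:W]
    d=np.stack([(kk-c["cx"])/c["f"],-(rr-c["cy"])/c["f"],-np.ones((H,W))],-1)*c["range_z"][...,None]
    E=c["extrinsics"]; return d@E[:3,:3].T+E[:3,3]
def save(c,n): cv2.imwrite(f"pics/{n}.png",c["frame"][...,::-1])
E
python3 - <<'E'
from h import *
np.set_printoptions(precision=4,suppress=True)
print(manip.sense(), [a for a in dir(manip) if a[0]!='_'], manip.hold_point_z)
ims=[]
for n in ["top","side","wrist"]:
    c=cam(n); save(c,n+"0"); ims.append(c["frame"]); print(n,c["fov_y"],c["cx"],c["cy"],[k for k in c])
    for t in ["chest","chest_drawer0_handle","drawer_in","carton","lighter","tin_medium","tin_small","tin_large","jar","bell","dish"]:
        l=optics.pinpoint(t,n)[:4]
        print(t,[(round(a["score"],2),np.round(a["position"]),pt(c,*np.clip(a["position"],0,383 )) if 0<=a["position"][0]<384 and a["position"][1]<384 else pt(c,*a["position"])) for a in l])
E
```

```text
{'time_s': 0.0, 'joints': array([ 1.18  ,  0.2766,  1.5062,  0.    ,  1.3607, -0.121 ]), 'joint_vel': array([ 0.0004,  0.0013, -0.0017, -0.0006, -0.0007, -0.0003]), 'effort': array([ -0.0004, -41.6777, -24.5805,  -0.0004,   0.0111,  -0.    ]), 'tool_pos': array([0.1531, 0.5537, 0.2304]), 'tool_rot': array([ 0.1345,  0.9909, -0.0009, -0.0002]), 'force': array([-0.1662,  0.2791, -0.6595]), 'wrist_torque': array([-0.0211,  0.0652, -0.0264]), 'finger_force': 0.0, 'gripper_width': 0.08540763321675081} ['Unreachable', 'hold_point_z', 'sense'] 0.0187
top 55.51656790472181 253.00846789215328 196.75098657498606 ['frame', 'range_z', 'fov_y', 'cx', 'cy', 'extrinsics', 'f']
chest [(0.75, array([177., 226.]), array([0.5282, 0.0475, 0.0945])), (0.63, array([177., 279.]), array([ 0.5397, -0.0956,  0.0209])), (0.34, array([137., 197.]), array([0.6262, 0.1242, 0.1205]))]
chest_drawer0_handle [(0.82, array([174., 340.]), array([ 0.5481, -0.26  ,  0.0611]))]
drawer_in [(0.8, array([172., 278.]), array([ 0.5545, -0.0923,  0.0223]))]
carton [(0.98, array([248., 293.]), array([ 0.343 , -0.1384,  0.0236]))
[... 1435 characters left out ...]
0.5241, 0.1037, 0.1121]))]
tin_large [(0.88, array([184., 219.]), array([0.4413, 0.1048, 0.1187]))]
jar [(0.73, array([159., 180.]), array([0.4794, 0.3846, 0.0307])), (0.66, array([319., 327.]), array([ 0.3841, -0.3833,  0.0245]))]
bell [(0.94, array([319., 331.]), array([ 0.3869, -0.3904,  0.033 ]))]
dish [(0.88, array([298., 397.]), array([ 0.5754, -0.4599,  0.0057]))]
wrist 68.91654897629726 255.99429431356444 194.19619106143267 ['frame', 'range_z', 'fov_y', 'cx', 'cy', 'T_tool_cam', 'extrinsics', 'f']
chest []
chest_drawer0_handle []
drawer_in []
carton [(0.51, array([309.,  53.]), array([0.1232, 0.4928, 0.2959]))]
lighter []
tin_medium []
tin_small []
tin_large []
jar []
bell []
dish []
```

View pics/top0.png

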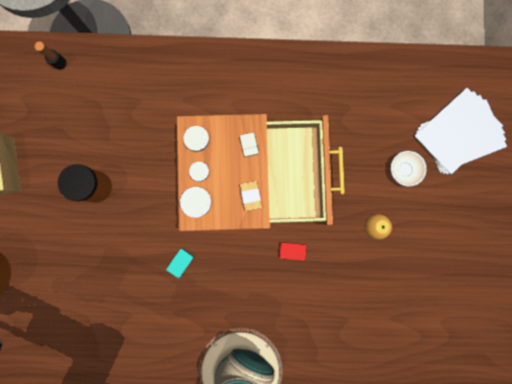

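Run:
```python
from h import *
np.set_printoptions(precision=4,suppress=True)
c=cam("top"); P=cloud(c)
cr=c["frame"][110:240,170:370]; cv2.imwrite("pics/crop0.png",cv2.resize(cr,(800,520),interpolation=cv2.INTER_CUBIC)[...,::-1])
def blobs(P,zl,zh,reg):
    m=((P[...,2]>zl)&(P[...,2]<zh)&(P[...,0]>reg[0])&(P[...,0]<reg[1])&(P[...,1]>reg[2])&(P[...,1]<reg[3])).astype(np.uint8)
    n,l,s,ce=cv2.connectedComponentsWithStats(m)
    for i in range(1,n):
        if s[i,4]<60: continue
        q=P[l==i][:,:]; r=cv2.minAreaRect(q[:,:2].astype(np.float32)*1000)
        print(zl,"px",ce[i].round(),s[i,4],"rect mm",np.round(r[0]),np.round(r[1]),round(r[2],1),"meanz",q[:,2].mean().round(4), "circ",np.round(cv2.minEnclosingCircle(q[:,:2].astype(np.float32)*1000)[1]))
blobs(P,.104,.135,(.3,.8,-.25,.25))
print("chest top");blobs(P,.09,.099,(.3,.8,-.25,.25))
print("handle/panel");blobs(P,.045,.087,(.3,.8,-.35,-.0))
print("counter items");blobs(P,.012,.16,(.3,.75,-.6,-.31))
print("jar");blobs(P,.09,.16,(.3,.75,.26,.5))
```

```text
0.104 px [196. 138.] 486 rect mm [625. 126.] [62. 60.] 45.1 meanz 0.1193 circ 32.0
0.104 px [249. 144.] 324 rect mm [615. -11.] [57. 40.] 13.8 meanz 0.1103 circ 32.0
0.104 px [199. 171.] 291 rect mm [539. 116.] [47. 46.] 2.2 meanz 0.1193 circ 24.0
0.104 px [251. 195.] 452 rect mm [481. -18.] [70. 42.] 12.8 meanz 0.1175 circ 39.0
0.104 px [196. 202.] 733 rect mm [461. 122.] [74. 76.] 0.9 meanz 0.1194 circ 38.0
chest top
0.09 px [226. 171.] 7787 rect mm [544.  56.] [301. 235.] 3.1 meanz 0.0954 circ 190.0
handle/panel
0.045 px [320. 167.] 1743 rect mm [ 556. -165.] [293. 205.] 3.0 meanz 0.0723 circ 162.0
counter items
0.012 px [441. 138.] 977 rect mm [ 666. -585.] [149. 136.] 43.8 meanz 0.0138 circ 92.0
0.012 px [410. 167.] 644 rect mm [ 575. -462.] [97. 98.] 0.2 meanz 0.0209 circ 50.0
0.012 px [379. 226.] 473 rect mm [ 410. -381.] [68. 64.] 1.4 meanz 0.0308 circ 35.0
jar
0.09 px [ 78. 182.] 1243 rect mm [502. 421.] [91. 93.] 1.7 meanz 0.1248 circ 48.0
```

View pics/crop0.png

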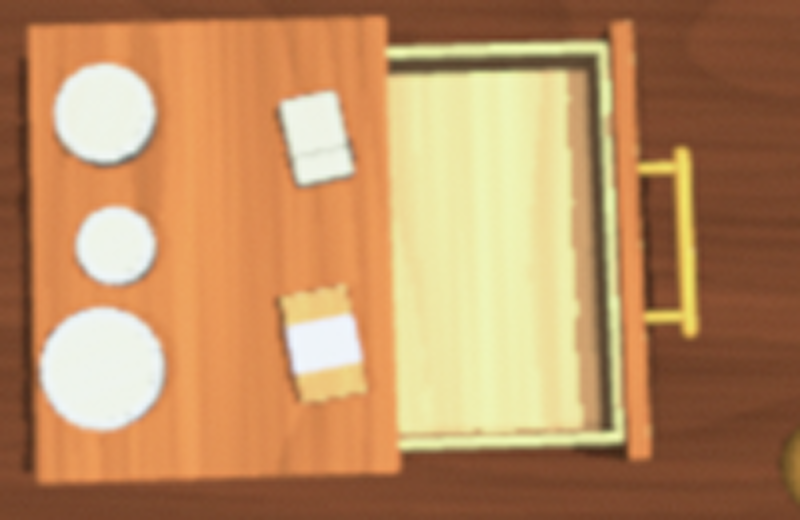

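View pics/side0.png

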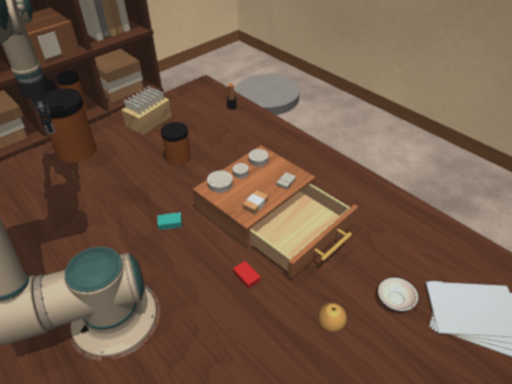

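Top view: banded carton at (251,195), with its look-alikes red (293,252) and turquoise (180,263). The plain lighter is at (249,144). The tins measure 62 mm at (196,138), 47 mm at (199,171) and 76 mm at (196,202), so the medium one is at (196,138), farthest from the robot. The crop and the side view (medium tin at (259,157)) agree. The chest is yawed about 93° and the drawer is about 0.15 m open.

>>> move_arm([
  [20,0,0,0,0,0,0.9],
  [20,0,0,0,0,0,0.9],
  [20,0,0,0,0,0,0.9],
  [20,0,0,0,0,0,0.9],
  [20,0,0,0,0,0,0.9],
  [20,0,0,0,0,0,0.9],
  [20,0,0,0,0,0,0.9],
  [20,0,0,0,0,0,0.84],
  [20,-1,0.6,0,0,0,0],
  [20,-1,0.6,0,0,0,0],
])

```text
time_s: 3.1
tool_pos: [0.1862, 0.5055, 0.2312]
tool_rot: [0.687, 0.727, 0.0, 0.0]
force: [0.4, 0.3, -0.0]
gripper_width: 0.02
finger_force: 0.0
```

>>> move_arm([
  [20,-1,0.6,0,0,0,0],
  [20,-1,0.6,0,0,0,0],
  [20,-1,0.6,0,0,0,0],
  [20,-1,0.6,0,0,0,0],
  [20,-1,0.6,0,0,0,0],
  [20,-1,0.6,0,0,0,0],
  [20,-1,0.6,0,0,0,0],
  [20,-1,0.6,0,0,0,0],
  [20,-1,0.6,0,0,0,0],
  [20,-1,0.6,0,0,0,0],
])

```text
time_s: 4.35
tool_pos: [0.3499, 0.2637, 0.2315]
tool_rot: [0.687, 0.726, 0.0, 0.0]
force: [-0.3, -0.6, 0.2]
gripper_width: 0.0199
finger_force: 0.0
```

```bash
cat >> h.py <<'E'
O=np.array([.5444,.0485]); A=np.radians(93.1); X=np.array([np.cos(A),np.sin(A)]); Y=np.array([-X[1],X[0]])
def ch(p): p=np.asarray(p)[...,:2]-O; return np.stack([p@X,p@Y],-1)*1000
def st():
    s=manip.sense(); m=R.from_quat(s["tool_rot"]).as_matrix()
    print("t",round(s["time_s"],2),"chest mm",ch(s["tool_pos"]).round(1),"z",round(s["tool_pos"][2]*1000,1),"toolx yaw rel chest",round(np.degrees(np.arctan2(m[1,0],m[0,0]))-93.1,2),"tilt",m[:2,2].round(4),"j",s["joints"].round(2),"F",s["force"].round(1),"w",s["gripper_width"])
E
python3 - <<'E'
from h import *
st(); c=cam("wrist"); save(c,"w1")
for t in ["carton","lighter","tin_medium","tin_small","tin_large","chest_drawer0_handle","drawer_in"]:
    print(t,[(round(a["score"],2),np.round(a["position"]),ch(pt(c,*a["position"])).round(),) for a in optics.pinpoint(t,"wrist")[:3]])
P=cloud(c)
m=((P[...,2]>.1055)&(P[...,2]<.13)&(c["range_z"]>0)).astype(np.uint8)
n,l,s,ce=cv2.connectedComponentsWithStats(m)
for i in range(1,n):
    if s[i,4]>300:
        q=P[l==i]; r=cv2.minAreaRect(ch(q).astype(np.float32)); print(ce[i].round(),np.round(r[0]),np.round(r[1]),round(r[2],1),np.median(q[:,2]).round(4))
E
```

```text
t 4.35 chest mm [225.4 182.5] z 231.5 toolx yaw rel chest 0.04 tilt [0.0004 0.0003] j [0.49 0.07 1.77 0.   1.3  0.43] F [-0.3 -0.6  0.2] w 0.019920229601173758
carton []
lighter []
tin_medium [(0.64, array([303., 478.]), array([ 95., -61.]))]
tin_small [(0.74, array([310., 407.]), array([237., 134.]))]
tin_large [(0.45, array([311., 408.]), array([237., 133.]))]
chest_drawer0_handle []
drawer_in []
[450.  31.] [356.  27.] [90. 52.] 86.2 0.1253
[488. 317.] [ 74. -77.] [64. 51.] 9.6 0.1179
[423. 311.] [84. -6.] [47. 16.] 59.1 0.1173
```

>>> move_arm([
  [20,-1,0.5,0,0,0,0],
  [20,-1,0.5,0,0,0,0],
  [20,-1,0.5,0,0,0,0],
  [20,-1,0.5,0,0,0,0],
  [20,-1,0.5,0,0,0,0],
  [20,-1,0.5,0,0,0,0],
  [20,-1,0.5,0,0,0,0],
  [20,-1,0.5,0,0,0,0],
  [20,-0.92,0.56,0,0,0,0],
  [20,0,0,1,0,0,0],
])

```text
time_s: 6.0
tool_pos: [0.4784, 0.0474, 0.2075]
tool_rot: [0.688, 0.726, 0.002, 0.002]
force: [0.3, 1.2, -0.3]
gripper_width: 0.0199
finger_force: 0.0
```

Run:
```python
from h import *
st(); c=cam("wrist"); save(c,"w2")
for t in ["carton","lighter","drawer_in"]:
    print(t,[(round(a["score"],2),np.round(a["position"]),ch(pt(c,*a["position"])).round(),) for a in optics.pinpoint(t,"wrist")[:3]])
P=cloud(c)
m=((P[...,2]>.103)&(P[...,2]<.125)&(c["range_z"]>0)).astype(np.uint8)
n,l,s,ce=cv2.connectedComponentsWithStats(m)
for i in range(1,n):
    if s[i,4]>300:
        q=P[l==i]; r=cv2.minAreaRect(ch(q).astype(np.float32)); print(ce[i].round(),np.round(r[0]),np.round(r[1]),round(r[2],1),np.median(q[:,2]).round(4))
```

```text
t 6.0 chest mm [ 2.5 66. ] z 207.5 toolx yaw rel chest -0.01 tilt [ 0.0056 -0.0005] j [-0.05  0.15  1.74 -0.    1.25 -0.1 ] F [ 0.3  1.2 -0.3] w 0.019942985349920183
carton [(0.97, array([289., 151.]), array([ 14., 106.])), (0.64, array([250., 254.]), array([-49.,  68.])), (0.56, array([48., 99.]), array([136., 230.]))]
lighter [(0.71, array([253., 386.]), array([-56., -59.]))]
drawer_in [(0.41, array([118., 328.]), array([69.,  8.]))]
[237. 102.] [79. 81.] [77. 76.] 47.3 0.1179
[440. 109.] [ 75. -83.] [63. 63.] 17.0 0.1178
[335. 117.] [69.  3.] [49. 48.] 89.6 0.1178
[256. 258.] [-60.  61.] [45. 52.] 88.4 0.1158
[391. 254.] [-60. -65.] [39. 57.] 10.3 0.1085
```

View pics/w2.png

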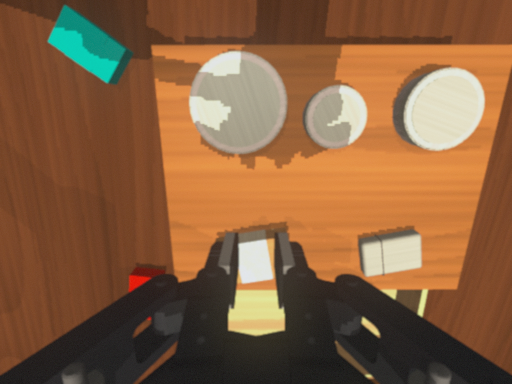

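The wrist view shows the banded carton between the fingers (255,258), the lighter at (391,254) and the medium tin at (443,109). The red and turquoise look-alikes are clear of the path. Next I lower the fingers behind the carton.

>>> move_arm([
  [20,0,0,1,0,0,0],
  [20,0,0,1,0,0,0],
  [20,0,0,1,0,0,0],
  [20,0,0,0.9,0,0,0],
  [20,0,0,0.3,0,0,0],
  [20,0,0,0,0,0,0],
])

```text
time_s: 6.95
tool_pos: [0.4758, 0.0485, 0.1018]
tool_rot: [0.687, 0.726, 0.0, 0.0]
force: [-0.4, -0.7, -0.0]
gripper_width: 0.0199
finger_force: 0.0
```

Run:
```python
from h import *
st()
```

```text
t 6.95 chest mm [ 3.7 68.5] z 101.8 toolx yaw rel chest 0.08 tilt [0.0005 0.0001] j [-0.04  0.25  1.9   0.    0.99 -0.1 ] F [-0.4 -0.7 -0. ] w 0.019901247739698064
```

>>> move_arm([
  [20,-0.5,0,0.08,0,0,0],
  [20,-0.5,0,0,0,0,0],
  [20,-0.6,0,0,0,0,0],
  [20,-0.7,0,0,0,0,0],
  [20,-0.8,0,0,0,0,0],
  [20,-0.8,0,0,0,0,0],
  [20,-0.6,0,0,0,0,0],
  [20,0,0,0,0,0,0],
  [20,0,0,0,0,0,0],
])

```text
time_s: 8.07
tool_pos: [0.4814, -0.064, 0.0992]
tool_rot: [0.688, 0.726, 0.0, -0.0]
force: [-0.5, 1.7, -0.8]
gripper_width: 0.0196
finger_force: 0.0
```

```bash
cat >> h.py <<'E'
def look(name,fn=None,lo=.03,hi=.13):
    c=cam(name); P=cloud(c)
    if fn:
        save(c,fn)
    q=ch(P); z=P[...,2]*1000
    # height map in chest frame, 10mm cells, max z over drawer/front region
    print("rows cx -60..-320, cols cy 140..-140 (max z mm)")
    for cx in range(-70,-330,-15):
        print(f"{cx:5d}",*[f"{z[mm].max() if (mm:=(abs(q[...,0]-cx)<7.5)&(abs(q[...,1]-cy)<7.5)&(c['range_z']>0)).any() else -1:4.0f}" for cy in range(135,-150,-15)])
E
python3 - <<'E'
from h import *
st(); look("top","t2")
E
```

```text
t 8.07 chest mm [-109.   69.] z 99.2 toolx yaw rel chest 0.02 tilt [-0.0005  0.0006] j [-0.28  0.26  1.89  0.    0.99 -0.33] F [-0.5  1.7 -0.8] w 0.019589938107739648
rows cx -60..-320, cols cy 140..-140 (max z mm)
  -70   99   98  467  495  505  510  509  505  493   -1   -1   -1  113  115  114  115  106   99   97
  -85   98  100  484  498  504  506  504  499  489   96   94   -1   -1  113  109  107   98   98   97
 -100  200  207  491  500  505  505  502  496   -1   -1   98   98   97   99  100   98   99  100  100
 -115  200  468  495  503  506  505  501  490   -1   -1   -1   -1   99   96   98   99   98   98   99
 -130  515  507  499  505  505  504  498  485   -1   -1   -1   -1   -1   26   25   27   27   26   77
 -145  514  505  505  508  508  502  494   -1   -1   -1   -1   -1   -1   26   29   26   26   26   76
 -160  495  498  506  508  508  504  490   -1   -1   -1   -1   -1   24   27   26   27   26   47   77
 -175   79   26  483  494  501  501  487   -1   -1   -1   -1   -1   25   26   28   27   26   27   77
 -190   75   26   26   -1   -1   -1   -1   -1   -1   -1   -1   -1   27   28  
[... 232 characters left out ...]
  76   26   21   -1   -1   -1   -1   -1   -1   -1   27   29   26   26   27   26   26   27   77
 -250   76   75   76   75   74   -1   -1   -1   -1   -1   75   75   76   76   76   76   74   77   77
 -265   88   87   86   87   86   86   87   86   87   86   86   88   86   86   86   87   88   86   86
 -280   87   87   86   85   88   86   86   86   86   84   84   86   87   85   85   85   84   85   85
 -295    5    5    3    3    4   63   62    6    5    4    3    4   63   64    4    5    2    3    5
 -310    4    4    5    3    3   65   66   66   66   67   65   66   64   65    6    5    4    2    4
 -325    3    5    2    6    5    6    1    1    4    3    4    3    3    2    4    6    4    7    4
```

>>> move_arm([
  [20,0,0,-1,0,0,0],
  [20,0,0,-1,0,0,0],
  [20,0.74,0.9,0,0,0,0],
  [20,0.74,0.9,0,0,0,0],
  [20,0.74,0.9,0,0,0,0],
  [20,0.74,0.9,0,0,0,0],
  [20,0.74,0.9,0,0,0,0],
  [20,0.74,0.9,0,0,0,0],
  [20,0,0,0,0,0,0],
])

```text
time_s: 9.25
tool_pos: [0.6113, 0.056, 0.1489]
tool_rot: [0.686, 0.727, 0.0, -0.0]
force: [0.4, -0.7, -0.2]
gripper_width: 0.0202
finger_force: 0.0
```

Run:
```python
from h import *
st(); look("side","s3")
for cn in ["side","top"]:
    c=cam(cn); print(cn,[(round(a["score"],2),np.round(a["position"]),ch(pt(c,*a["position"])).round(),pt(c,*a["position"])[2].round(3)) for a in optics.pinpoint("carton_center",cn)[:4]])
```

```text
t 9.25 chest mm [  3.9 -67.2] z 148.9 toolx yaw rel chest 0.21 tilt [0.0004 0.0005] j [-0.02  0.39  1.55  0.    1.21 -0.08] F [ 0.4 -0.7 -0.2] w 0.02020487372254859
rows cx -60..-320, cols cy 140..-140 (max z mm)
  -70  100  101  100  102  101   99  100  101   98  100   99  112  114  531  520  114   98  100  100
  -85  100  101  103   97   99   98  101  101   99   99   99   98  113  111  104   98  100   99   99
 -100   99  101  100  103  100  100   99  102   99   99   99   99  100   99   99  100   98   99  101
 -115   97   94  100   99   98   96   92   97   99   99   88   92   26   99   93   94  100   96   98
 -130   76   -0   67   68   67   67   66   -1   26   27   25   27   25   26   27   27   29   75   75
 -145   78   -1   68   67   69   69   67   63   26   28   26   27   27   27   26   28   26   78   78
 -160   76    0   26   25   26   25   27   26   26   25   28   27   28   26   27   28   26   77   74
 -175   75    2   26   25   27   26   28   27   25   26   28   27   26   28   27   24   29   75   76
 -190   76   -1   27   27   26   25   27   25   26   27   27   25   26   26   2
[... 594 characters left out ...]
 83   83   87   85   84   85   83
 -295    6    5    5    5    6   64   62    5    4    7    3    6   64    6    6    4    5    6    6
 -310    4    4    5    4    5   65   64   68   67   65   66   66   65   64    3    5    6    5    6
 -325    4    4    4    4    3    5    3    7    5    4    6    4    7    4    6    4    5    4    5
side [(0.89, array([222., 166.]), array([133., 264.]), np.float64(0.026)), (0.79, array([272., 247.]), array([-176.,  221.]), np.float64(0.022)), (0.56, array([234., 276.]), array([-150.,   77.]), np.float64(0.045))]
top [(0.83, array([196., 279.]), array([-139.,   68.]), np.float64(0.065)), (0.64, array([248., 292.]), array([-172.,  211.]), np.float64(0.023))]
```

The carton lies in the drawer on its long edge, top about 44 mm over the floor, which is low enough. Now the lighter.

>>> move_arm([
  [20,0,0,0.8,0,0,0],
  [20,0,0,0.8,0,0,0],
  [20,0,0,0.4,0,0,0],
  [20,-0.5,0,0,0,0,0],
  [20,-0.6,0,0,0,0,0],
  [20,-0.7,0,0,0,0,0],
  [20,-0.8,0,0,0,0,0],
  [20,-0.8,0,0,0,0,0],
  [20,-0.8,0,0,0,0,0],
  [20,-0.3,0,0,0,0,0],
])

```text
time_s: 10.75
tool_pos: [0.6166, -0.0602, 0.0992]
tool_rot: [0.688, 0.726, -0.0, 0.0]
force: [-0.2, 0.7, -0.1]
gripper_width: 0.0202
finger_force: 0.0
```

>>> move_arm([
  [20,0,0,0,0,0,0],
  [40,0,0,-1,0,0,0],
  [40,0,0,-1,0,0,0],
  [40,1,0.1,0,0,0,0],
  [40,1,0.1,0,0,0,0],
  [40,1,0.1,0,0,0,0],
  [40,1,0.1,0,0,0,0],
  [40,1,0.1,0,0,0,0],
  [40,1,0.1,0,0,0,0],
  [40,1,0.1,0,0,0,0],
])

```text
time_s: 12.0
tool_pos: [0.624, 0.1192, 0.1492]
tool_rot: [0.687, 0.727, 0.0, -0.0]
force: [0.5, 0.5, 0.9]
gripper_width: 0.0401
finger_force: 0.0
```

Run:
```python
from h import *
st(); look("side","s4")
c=cam("top");save(c,"t4"); P=cloud(c)
m=((P[...,2]>.104)&(P[...,2]<.127)&(c["range_z"]>0)).astype(np.uint8)
n,l,s,ce=cv2.connectedComponentsWithStats(m)
for i in range(1,n):
    if s[i,4]>60:
        q=P[l==i]; r=cv2.minAreaRect(ch(q).astype(np.float32)); print(ce[i].round(),np.round(r[0]),np.round(r[1]))
```

```text
t 12.0 chest mm [ 66.3 -83.3] z 149.2 toolx yaw rel chest 0.11 tilt [-0.0004  0.0005] j [0.08 0.42 1.5  0.   1.23 0.02] F [0.5 0.5 0.9] w 0.040092535187364595
rows cx -60..-320, cols cy 140..-140 (max z mm)
  -70   98  102  100   99  101   99   99  100  100   99   99   99   98  100  101  101   98   99   98
  -85   98   98   99   99   98  100   99  100   99  104  100   99  100   99  100   99  101  100  100
 -100  101   98  100   98  100  100   98   99   98   99  101  100   99   99  100   99  100  100  101
 -115   98   96   98   97   96  100  100   95   88   92   98   99   62   96   61  101  100   95   92
 -130   78   -4   68   68   69   67   67   64   27   25   26   64   63   63   67   64   28   76   77
 -145   76   -0   69   67   67   68   69   62   26   26   27   27   27   39   25   29   27   75   76
 -160   77   -3   -1   27   26   25   27   26   28   25   28   27   28   25   27   27   26   76   77
 -175   76    2   24   27   27   26   28   27   27   27   27   28   28   30   27   25   26   76   76
 -190   78    0   27   26   26   27   27   25   28   27   29   27   26   25   28   27
[... 390 characters left out ...]
  75   77   76   75   76   78
 -265   86   87   86   86   87   87   85   87   85   87   86   87   86   87   88   87   86   88   87
 -280   85   85   83   87   79   80   83   85   86   85   83   87   86   84   82   79   84   86   82
 -295    5    4    4    5    5   64   63    4    5    5    4    6   65   61    6    3    4    3    3
 -310    4    5    6    5   59   64   65   68   65   68   66   67   66   64    4    6    4    6    5
 -325    4    4    5    6    6    5    5    5    6    5    4    4    5    4    5    4    6    3    4
[205. 139.] [ 51. -81.] [50. 16.]
[205. 172.] [53.  2.] [41. 16.]
[ 79. 183.] [372.  21.] [90. 92.]
[207. 201.] [48. 80.] [63. 17.]
[239. 364.] [-26. 486.] [94. 11.]
```

Both lie on edge near the chest front. I'll tip them flat under the top board to clear the floor for the tin.

>>> move_arm([
  [20,-1,0,0,0,0,0],
  [20,-1,-0.1,0,0,0,0],
  [20,-1,-0.1,0,0,0,0],
  [20,-1,-0.1,0,0,0,0],
  [20,-1,-0.1,0,0,0,0],
  [20,-1,-0.1,0,0,0,0],
  [20,-1,-0.1,0,0,0,0],
  [20,-1,-0.1,0,0,0,0],
  [20,-1,-0.1,0,0,0,0],
  [20,-1,-0.1,0,0,0,0],
])

```text
time_s: 13.35
tool_pos: [0.6152, -0.1344, 0.1492]
tool_rot: [0.687, 0.726, -0.0, -0.0]
force: [0.4, 0.0, 0.3]
gripper_width: 0.0199
finger_force: 0.0
```

>>> move_arm([
  [20,0,0,1,0,0,0],
  [20,0,0,1,0,0,0],
  [20,0,0,1,0,0,0],
  [20,0,0,0.8,0,0,0],
  [20,0,0,0,0,0,0],
])

```text
time_s: 13.98
tool_pos: [0.614, -0.1331, 0.0526]
tool_rot: [0.687, 0.726, -0.001, -0.002]
force: [-0.0, 0.4, 0.8]
gripper_width: 0.0197
finger_force: 0.0
```

Run:
```python
from h import *
st()
```

```text
t 13.97 chest mm [-185.1  -59.7] z 52.6 toolx yaw rel chest 0.06 tilt [-0.0041  0.0013] j [-0.32  0.5   1.63 -0.    1.02 -0.38] F [-0.   0.4  0.8] w 0.019694809192347975
```

>>> move_arm([
  [20,0.5,0,0,0,0,0],
  [20,0.5,0,0,0,0,0],
  [20,0.5,0,0,0,0,0],
  [20,0.5,0,0,0,0,0],
  [20,0.4,0,0,0,0,0],
  [20,0,0,0,0,0,0],
  [20,-0.8,0,0,0,0,0],
  [20,-0.8,0,0,0,0,0],
  [20,-0.8,-0.9,0,0,0,0],
  [20,0,-0.9,0,0,0,0],
])

```text
time_s: 15.22
tool_pos: [0.5707, -0.1396, 0.0541]
tool_rot: [0.689, 0.725, -0.0, 0.001]
force: [0.4, 0.7, 0.1]
gripper_width: 0.0201
finger_force: 0.0
```

>>> move_arm([
  [20,0,-0.9,0,0,0,0],
  [20,0,-0.9,0,0,0,0],
  [20,0,-0.9,0,0,0,0],
  [20,0,-0.7,0,0,0,0],
  [20,0,0,0,0,0,0],
])

```text
time_s: 15.85
tool_pos: [0.4848, -0.1414, 0.0543]
tool_rot: [0.688, 0.726, -0.0, -0.0]
force: [-0.2, 0.3, 0.6]
gripper_width: 0.0198
finger_force: 0.0
```

Run:
```python
from h import *
st(); look("side","s5")
```

```text
t 15.85 chest mm [-186.4   69.8] z 54.3 toolx yaw rel chest -0.07 tilt [-0.0005  0.0002] j [-0.42  0.34  1.91 -0.    0.89 -0.47] F [-0.2  0.3  0.6] w 0.019775464334806807
rows cx -60..-320, cols cy 140..-140 (max z mm)
  -70  100   99  100   99   99   99   99   98  101   98   23   -1   -1   -1   -1   -1   -1   -1   97
  -85  100   99   99   99  103  102  100  100   98   27   -1   -1   -1   -1   -1   -1   -1   98   99
 -100  100  498  100   99   99   99  100   99   24   -1   -1   -1   -1   -1   -1   -1   99   98   98
 -115   97  496  487  476  460   92   99   -1   -1   -1   -1   -1   -1   -1   -1   39  101   97   92
 -130   76   -2  479  471  463  462  463   -1   -1   -1   -1   23   26   -1   26   26   28   76   76
 -145   77    0   68  452  456  463  464  460   -1   -1   22   22   28   24   25   27   28   77   75
 -160   76    1  443  452  459  461  461  460  450   26   30   26   26   26   26   27   27   75   76
 -175  154  162  450  457  461  460  459  451   27   27   27   28   25   26   25   27   27   74   76
 -190  157  424  454  459  460  459  456  144  155   28   26   28   27   
[... 236 characters left out ...]
  77  452  463  464  460  448   -1   -1   -1   -1   27   -1   -1   -1   -1   -1   -1   73   74
 -250   76   76  444  453  458  446   76   77   74   77   73   77   75   75   75   73   74   80   77
 -265   86   87   88   87   86   86   87   86   86   86   86   85   86   88   85   88   87   86   86
 -280   85   83   82   85   79   85   82   86   83   85   84   87   81   84   84   82   83   85   83
 -295    5    5    4    3    4   63   63    3    4    5    3    5   67   58    5    5    6    4    5
 -310    5    6    3    4    5   66   66   68   66   66   65   65   66   66    4    6    5    4    4
 -325    5    3    6    6    5    5    5    6    6    5    4    6    5    4    4    4    4    4    5
```

Lighter is now under the board (a trace at z 39). The drawer hasn't moved. Same for the carton.

>>> move_arm([
  [20,0.5,0,0,0,0,0],
  [20,0.5,0,0,0,0,0],
  [20,0.5,0,0,0,0,0],
  [20,0.5,0,0,0,0,0],
  [20,0.4,0,0,0,0,0],
  [20,0,0,0,0,0,0],
  [20,-0.8,0,0,0,0,0],
  [20,-0.8,0,0,0,0,0],
  [20,0,0,-1,0,0,0],
  [20,0,0,-1,0,0,0],
])

```text
time_s: 17.15
tool_pos: [0.4846, -0.1219, 0.1046]
tool_rot: [0.688, 0.726, -0.0, -0.0]
force: [0.2, -0.6, 0.3]
gripper_width: 0.02
finger_force: 0.0
```

>>> move_arm([
  [40,0,0,-1,0,0,0],
  [40,0,0,-1,0,0,0],
  [40,0.7,0.9,-0.8,0,0,0],
  [40,0.7,0.9,0,0,0,0],
  [40,0.9,0.9,0,0,0,0],
  [40,1,0.9,0,0,0,0],
  [40,1,0.9,0,0,0,0],
  [40,1,0.9,0,0,0,0],
  [40,1,0.7,0,0,0,0],
  [40,1,0,0,0,0,0],
])

```text
time_s: 18.4
tool_pos: [0.6287, 0.0697, 0.1738]
tool_rot: [0.688, 0.726, 0.0, 0.0]
force: [-0.5, 1.0, -0.7]
gripper_width: 0.0398
finger_force: 0.0
```

Run:
```python
from h import *
st(); look("side","s6"); c=cam("side"); save(c,"s6")
cv2.imwrite("pics/s6c.png",cv2.resize(c["frame"][130:290,180:370],(760,640))[:600,...,::-1])
```

```text
t 18.4 chest mm [ 16.6 -85.4] z 173.8 toolx yaw rel chest -0.02 tilt [ 0.0007 -0.0001] j [ 0.    0.4   1.47 -0.    1.28 -0.05] F [-0.5  1.  -0.7] w 0.03979787640484105
rows cx -60..-320, cols cy 140..-140 (max z mm)
  -70  102   99   99   99   99  100   99  100  100  101   98  100  100   99   99  100  100  100  100
  -85   99   96   99   99  100  100  102   99   99  102   99   98   99   99  102   99   98  101  102
 -100  100   98   98  100   99  100   99  101   99   99  100   98  101  100   99  101   99  100  100
 -115   95   99   98   99   87   94   97  101   93   91   96   41   97   43   99   99   27   98   74
 -130   76   -0   48   47   48   47   46   26   27   27   25   27   40   26   26   30   26   76   78
 -145   77   -0   24   28   26   28   27   29   28   27   26   28   26   26   27   26   26   75   76
 -160   76   -0   25   27   28   26   29   26   27   26   27   27   28   26   26   27   27   76   76
 -175   76   -1   26   26   26   27   26   25   27   26   25   27   26   27   29   27   27   77   79
 -190   76   -1   24   26   27   26   27   28   28   28   29   27   26   25 
[... 233 characters left out ...]
  77    1   -1   26   -1   -1   -1   -1   -1   -1   -1   -1   -1   -1   -1   -1   -1   72   77
 -250   75   75   79   76   73   75   74   77   75   76   76   77   76   77   75   74   78   80   75
 -265   86   86   87   87   86   87   86   87   86   87   86   92   86   86   87   86   87   86   87
 -280   84   85   86   87   83   87   84   84   85   80   85   87   82   89   84   83   86   82   84
 -295    4    3    4    7    5   64   63    4    8    5    5    4   65    4    4    4    5    5    6
 -310    6    6    7    5    5   66   67   65   65   67   65   65   68   65    4    3    4    4    5
 -325    4    6    4    4    4    5    4    6    3    4    6    5    7    7    5    5    6    6    5
```

View pics/s6c.png

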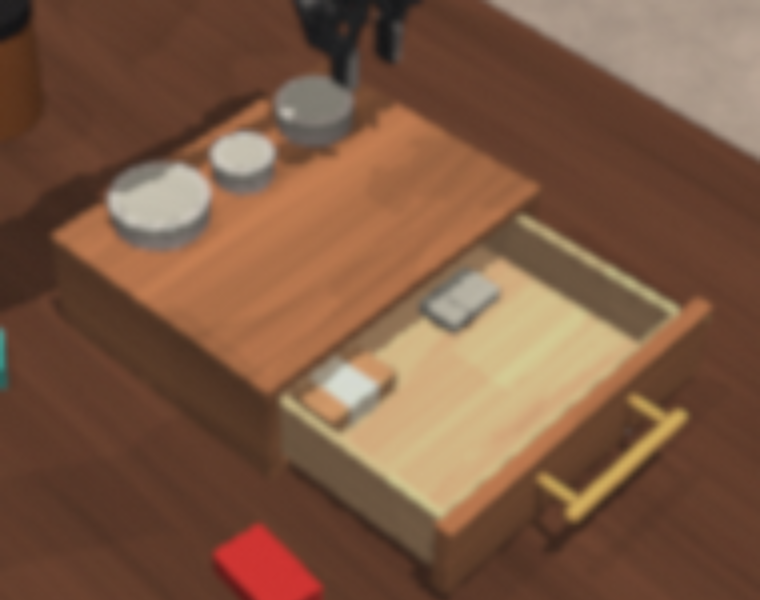

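Both lie flat: carton at (345,388) in the crop, lighter at (460,298). Now the tin, with the fingers set behind it as a fork.

>>> move_arm([
  [40,0.9,0,0,0,0,0],
  [40,0.9,0,0,0,0,0],
  [40,0.9,0,0,0,0,0],
  [40,0.9,-0.1,0,0,0,0],
  [40,0.7,0,0,0,0,0],
  [40,0,0,0.9,0,0,0],
  [40,0,0,0.9,0,0,0],
  [40,0,0,0.8,0,0,0],
  [40,0,0,0.36,0,0,0],
  [40,0,0,0,0,0,0],
])

```text
time_s: 19.75
tool_pos: [0.6184, 0.1774, 0.0998]
tool_rot: [0.687, 0.726, -0.0, -0.0]
force: [0.3, -0.4, 0.6]
gripper_width: 0.0397
finger_force: 0.0
```

Run:
```python
from h import *
st()
```

```text
t 19.75 chest mm [124.8 -80.8] z 99.8 toolx yaw rel chest 0.06 tilt [-0.001  -0.0002] j [ 0.17  0.47  1.54 -0.    1.13  0.12] F [ 0.3 -0.4  0.6] w 0.03968684649406072
```

>>> move_arm([
  [40,-0.5,0,0,0,0,0],
  [40,-0.5,0,0,0,0,0],
  [40,-0.5,0,0,0,0,0],
  [40,-0.6,0,0,0,0,0],
  [40,-0.6,0,0,0,0,0],
  [40,-0.6,-0.36,0,0,0,0],
  [40,-0.6,-0.36,0,0,0,0],
  [40,-0.6,-0.36,0,0,0,0],
  [40,-0.5,-0.3,0,0,0,0],
  [40,0,0,0,0,0,0],
])

```text
time_s: 21.0
tool_pos: [0.59, 0.0493, 0.1002]
tool_rot: [0.688, 0.726, -0.001, -0.0]
force: [-0.4, 0.9, 0.2]
gripper_width: 0.0402
finger_force: 0.0
```

Run:
```python
from h import *
st(); c=cam("side"); P=cloud(c)
for n in ["tin_medium_center"]:
    print([(round(a["score"],2),np.round(a["position"]),ch(atz(c,*a["position"],.107)).round()) for a in optics.pinpoint(n,"side")[:4]])
cv2.imwrite("pics/s7c.png",cv2.resize(c["frame"][130:270,180:370],(760,560))[...,::-1])
```

```text
t 21.0 chest mm [ -1.7 -45.6] z 100.2 toolx yaw rel chest -0.03 tilt [-0.0012 -0.0004] j [-0.03  0.4   1.66 -0.    1.08 -0.09] F [-0.4  0.9  0.2] w 0.04015493836904297
[(0.58, array([181., 273.]), array([-34., -33.])), (0.17, array([208., 290.]), array([-151.,   20.]))]
```

View pics/s7c.png

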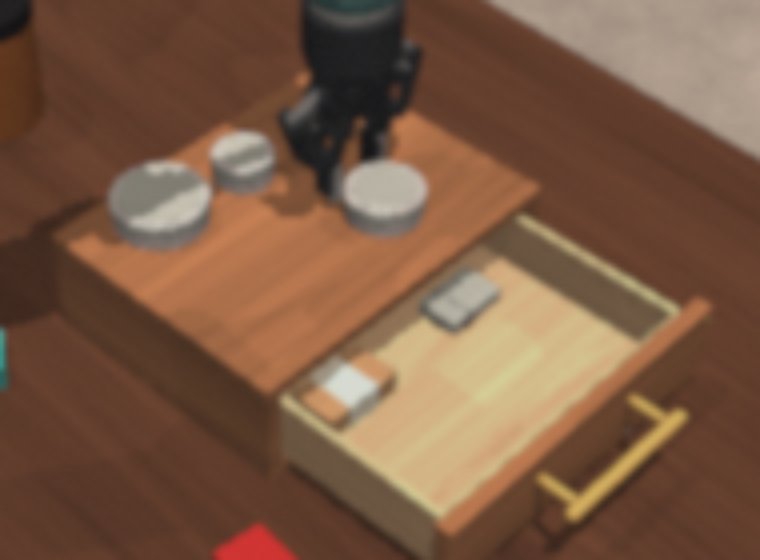

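The tin sits in the fork at crop (385,195). I continue diagonally, then straight off the edge.

>>> move_arm([
  [40,-0.55,-0.4,0,0,0,0],
  [40,-0.6,-0.42,0,0,0,0],
  [40,-0.6,-0.42,0,0,0,0],
  [40,-0.6,-0.42,0,0,0,0],
  [40,-0.8,0,0,0,0,0],
  [40,-1,0,0,0,0,0],
  [40,-0.5,0,0,0,0,0],
  [40,0,0,0,0,0,0],
  [40,0,0,-1,0,0,0],
  [40,0,0,-1,0,0,0],
])

```text
time_s: 22.35
tool_pos: [0.5556, -0.0671, 0.1504]
tool_rot: [0.687, 0.726, -0.0, -0.001]
force: [0.1, -0.5, 0.5]
gripper_width: 0.0398
finger_force: 0.0
```

>>> move_arm([
  [0,1,0,-0.5,0,0,0],
  [0,1,0,0,0,0,0],
  [0,1,0,0,0,0,0],
  [0,1,0,0,0,0,0],
])

```text
time_s: 22.85
tool_pos: [0.5502, 0.0336, 0.1628]
tool_rot: [0.687, 0.726, 0.0, -0.0]
force: [-0.1, -0.3, -0.5]
gripper_width: -0.0
finger_force: 0.0
```

Run:
```python
from h import *
st(); look("side"); c=cam("side")
cv2.imwrite("pics/s8c.png",cv2.resize(c["frame"][130:280,180:370],(760,600))[...,::-1])
```

```text
t 22.85 chest mm [-15.2  -4.9] z 162.8 toolx yaw rel chest 0.09 tilt [-0.0002  0.0007] j [-0.07  0.29  1.67  0.    1.19 -0.12] F [-0.1 -0.3 -0.5] w -2.6834681319889206e-05
rows cx -60..-320, cols cy 140..-140 (max z mm)
  -70  100   98  100  564  564  559  558  565  571  571  570  560  525  100  100  101   98   99   99
  -85  100  101  100  101  100   99   99  538  550  554  551  543   99   99   99   99  101  100  100
 -100  100  102   99  100   99   98   99   99   98   99   99  100   98   99   99   98   98  100  100
 -115   99   98   96   94   92   99   91   26   97   89   91   94   97   41   42   40   24   97   97
 -130   77   -3   48   47   46   48   48   28   27   26   27   26   38   32   33   26   27   70   78
 -145   79   69   24   25   30   27   28   26   28   26   25   26   28   26   27   26   25   75   77
 -160   77    1   26   28   29   26   27   26   29   27   44   25   27   28   26   27   26   75   75
 -175   78    1   25   26   25   27   27   28   50   50   50   49   25   26   28   25   27   72   75
 -190   78   -0   27   26   28   26   25   49   50   51   52   52   46  
[... 237 characters left out ...]
  77   -0   -1   -1   -1   -1   -1   -1   -1   46   42   -1   -1   -1   -1   -1   -1   75   74
 -250   76   77   76   74   79   78   75   73   75   76   76   73   74   75   72   75   74   76   77
 -265   87   88   88   87   85   87   86   86   87   87   87   86   86   88   88   85   86   88   86
 -280   84   85   87   85   85   86   84   81   86   83   83   82   82   79   84   86   85   84   84
 -295    4    4    4    3    6   65   63    5    5   57    6    4   64   61    5    3    3    5    3
 -310    4    3    4    5    5   66   68   67   67   65   66   65   68   64    4    7    5    5    4
 -325    4    4    6    6    5    3    3    4    6    5    5    4    5    5    7    5    5    4    7
```

View pics/s8c.png

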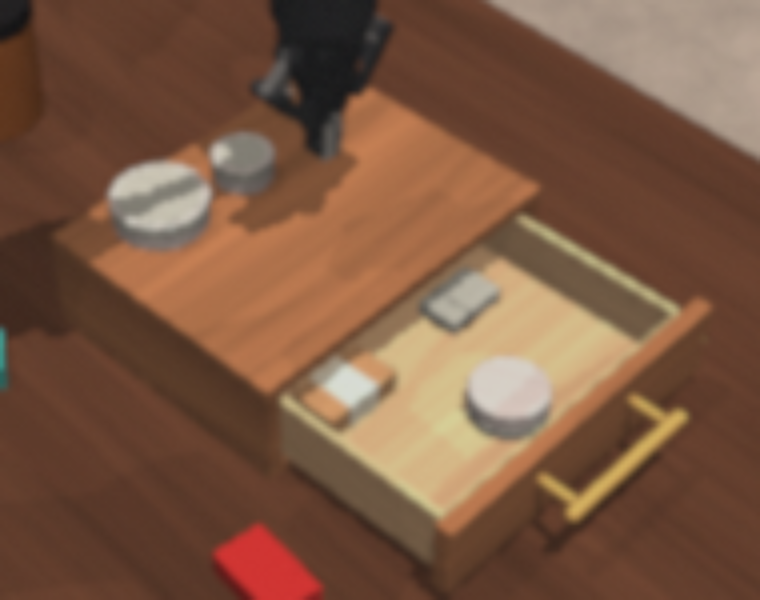

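Tin flat at crop (508,395); carton and lighter are unmoved. Now to the front of the handle.

>>> move_arm([
  [0,-1,0,0,0,0,0],
  [0,-1,0,0,0,0,0],
  [0,-1,0,0,0,0,0],
  [0,-1,0,0,0,0,0],
  [0,-1,0,0,0,0,0],
  [0,-1,0,0,0,0,0],
  [0,-1,0,0,0,0,0],
  [0,-1,0,0,0,0,0],
  [0,-1,0,0,0,0,0],
  [0,-1,0,0,0,0,0],
])

```text
time_s: 24.2
tool_pos: [0.5641, -0.2189, 0.1627]
tool_rot: [0.687, 0.726, -0.0, -0.0]
force: [-0.7, -0.6, 1.1]
gripper_width: -0.0004
finger_force: 0.0
```

>>> move_arm([
  [0,-1,0,0,0,0,0],
  [0,-1,0,0,0,0,0],
  [0,-1,0,0,0,0,0],
  [0,-0.5,0,0,0,0,0],
  [0,0,0,1,0,0,0],
  [0,0,0,1,0,0,0],
  [0,0,0,1,0,0,0],
  [0,0,0,1,0,0,0],
  [0,0,0,0.7,0,0,0],
  [0,0,0,0,0,0,0],
])

```text
time_s: 25.45
tool_pos: [0.5682, -0.3044, 0.0439]
tool_rot: [0.687, 0.726, -0.0, -0.002]
force: [-0.0, -0.5, 0.7]
gripper_width: -0.0002
finger_force: 0.0
```

Run:
```python
from h import *
st()
```

```text
t 25.45 chest mm [-353.7   -4.7] z 43.9 toolx yaw rel chest 0.05 tilt [-0.0025  0.002 ] j [-0.6   0.53  1.6   0.    1.02 -0.65] F [-0.  -0.5  0.7] w -0.00020640320638179322
```

>>> move_arm([
  [0,0.3,0,0,0,0,0],
  [0,0.3,0,0,0,0,0],
  [0,0.3,0,0,0,0,0],
  [0,0.3,0,0,0,0,0],
  [0,0.35,0,0,0,0,0],
  [0,0.4,0,0,0,0,0],
  [0,0.4,0,0,0,0,0],
  [0,0.4,0,0,0,0,0],
  [0,0.4,0,0,0,0,0],
  [0,0.4,0,0,0,0,0],
])

```text
time_s: 26.7
tool_pos: [0.5642, -0.2157, 0.0453]
tool_rot: [0.687, 0.726, 0.0, 0.0]
force: [0.1, -0.6, 0.2]
gripper_width: 0.0001
finger_force: 0.7
```

>>> move_arm([
  [0,0.4,0,0,0,0,0],
  [0,0.4,0,0,0,0,0],
  [0,0.4,0,0,0,0,0],
  [0,0.4,0,0,0,0,0],
  [0,0.4,0,0,0,0,0],
  [0,0.3,0,0,0,0,0],
  [0,0.3,0,0,0,0,0],
  [0,0,0,0,0,0,0],
])

```text
time_s: 27.7
tool_pos: [0.5599, -0.1505, 0.045]
tool_rot: [0.687, 0.726, -0.0, -0.001]
force: [0.2, -0.3, -0.1]
gripper_width: 0.0
finger_force: 0.0
```

Run:
```python
from h import *
st(); look("side","s9")
```

```text
t 27.7 chest mm [-199.5   -4.7] z 45.0 toolx yaw rel chest 0.07 tilt [-0.0015  0.0011] j [-0.38  0.44  1.75  0.    0.95 -0.44] F [ 0.2 -0.3 -0.1] w 4.191332593910334e-05
rows cx -60..-320, cols cy 140..-140 (max z mm)
  -70  100   97   98   99  100  100   99   99   99   99  101   97   99   99  100  101  100   95   -1
  -85  100   98   99   99   99  100  100   98   99   99  101   99  102  100   98   98   21   -1   -1
 -100   99  100  557  554   98  100  100  101  101   98  101   99   99  100   99   -1   -1   -1   -1
 -115   92   90  553  548   95   95   90   98   94   97   92   99   -1   -1   -1   -1   -1   -1   -1
 -130  593  568  551   85   85   85  476  469  458  449   85   86   86   -1   -1   -1   -1   -1   -1
 -145  586  568  551   86   87   86   86  464  455  450  455  452    1   -1   -1   -1   -1   -1    1
 -160  575  561  548    6    6   66   63    4  442  448  453  455  450   -1    1    6    6    3    6
 -175  557  552    5    5    5   65   67  434  445  451  452  450  449  434    7    5    5    5    6
 -190  557  543    5    4    5  138  410  437  449  450  451  449    6    
[... 235 characters left out ...]
   6    7    4    4  454  455  452  454  454  451  446  306    5    4    6    4    5    5    3
 -250    6    5    4    6    4    6  442  453  454  452  442    4    4    3    4    6    6    5    5
 -265    5    5    4    6    5    4    4  433  444  444  441    5    7    4    6    6    4    4    6
 -280    5    6    4    4    6    4    6    7    5    4    6    5    4    6    5    3    4    6    4
 -295    5    3    6    4    6    5    4    4    3    3    6    5    4    4    4    6    5    4    4
 -310    5    4    6    6    5    4    4    4    5    3    5    5    5    3    3    4    5    5    4
 -325    4    8    4    4    5    5    4    5    5    4    6    4    3    7    4    5    5    5    6
```

>>> move_arm([
  [0,0.2,0,0,0,0,0],
  [0,0.2,0,0,0,0,0],
  [0,0.16,0,0,0,0,0],
  [0,0.12,0,0,0,0,0],
  [0,0.08,0,0,0,0,0],
  [0,0,0,0,0,0,0],
])

```text
time_s: 28.5
tool_pos: [0.5596, -0.1321, 0.0453]
tool_rot: [0.687, 0.726, 0.0, -0.0]
force: [0.0, -0.5, -0.4]
gripper_width: -0.0
finger_force: 0.0
```

>>> move_arm([
  [0,0.08,0,0,0,0,0],
  [0,0.08,0,0,0,0,0],
  [0,0,0,0,0,0,0],
])

```text
time_s: 28.88
tool_pos: [0.5594, -0.1283, 0.0453]
tool_rot: [0.687, 0.726, 0.0, -0.0]
force: [-0.0, -0.3, 0.8]
gripper_width: -0.0
finger_force: 0.1
```

Run:
```python
from h import *
st()
```

```text
t 28.88 chest mm [-177.3   -5.4] z 45.3 toolx yaw rel chest 0.04 tilt [0.0003 0.0004] j [-0.35  0.44  1.77  0.    0.94 -0.4 ] F [-0.  -0.3  0.8] w -2.97005988309983e-05
```

>>> move_arm([
  [0,0.08,0,0,0,0,0],
  [0,0.08,0,0,0,0,0],
  [0,0,0,0,0,0,0],
])

```text
time_s: 29.25
tool_pos: [0.5592, -0.125, 0.0454]
tool_rot: [0.687, 0.726, -0.0, 0.0]
force: [0.1, -3.3, -0.1]
gripper_width: 0.0003
finger_force: 1.6
```

>>> move_arm([
  [0,0.06,0,0,0,0,0],
  [0,0,0,0,0,0,0],
])

```text
time_s: 29.5
tool_pos: [0.5593, -0.1249, 0.0454]
tool_rot: [0.687, 0.727, -0.001, 0.001]
force: [-0.5, -6.9, -0.7]
gripper_width: -0.0002
finger_force: 3.6
```

Force builds with no motion, so the drawer is at its stop. I back off and check.

>>> move_arm([
  [0,0,0,0,0,0,0],
  [0,0,0,0,0,0,0],
  [0,-0.4,0,0,0,0,0],
  [0,-0.8,0,0,0,0,0],
  [0,-0.8,0,-1,0,0,0],
  [0,0,0,-1,0,0,0],
  [0,0,-1,-1,0,0,0],
  [0,0,-1,-1,0,0,0],
  [0,0,-1,-1,0,0,0],
  [0,0,0,0,0,0,0],
])

```text
time_s: 30.75
tool_pos: [0.4868, -0.1782, 0.1722]
tool_rot: [0.688, 0.726, 0.001, 0.002]
force: [0.9, -0.1, 0.1]
gripper_width: -0.0002
finger_force: 0.0
```

Run:
```python
from h import *
st()
for n in ["side","top"]:
    c=cam(n); P=cloud(c); q=ch(P); z=P[...,2]
    m=(abs(q[...,1])<100)&(q[...,0]<-142)&(q[...,0]>-215)&(z>.05)&(z<.075)
    print(n,"handle cx",np.percentile(q[m][:,0],[3,50,97]).round(1),m.sum())
    m=(abs(q[...,1])<145)&(q[...,0]<-115)&(q[...,0]>-200)&(z>.078)&(z<.09)
    print("panel cx",np.percentile(q[m][:,0],[3,97]).round(1) if m.any() else 0)
    for nm,p in dict(small=[.539,.116],large=[.461,.122]).items():
        m=(z>.11)&(z<.127)&(np.hypot(P[...,0]-p[0],P[...,1]-p[1])<.05); print(nm,P[m][:,:2].mean(0).round(3) if m.any() else None)
cv2.imwrite("pics/s10.png",cv2.resize(cam("side")["frame"][130:290,170:370],(750,600))[...,::-1])
```

```text
t 30.75 chest mm [-223.2   69.8] z 172.2 toolx yaw rel chest -0.06 tilt [ 0.0035 -0.0013] j [-0.49  0.23  1.72  0.    1.18 -0.54] F [ 0.9 -0.1  0.1] w -0.0002238121944021285
side handle cx [-162.8 -158.6 -144.8] 119
panel cx [-123.2 -115.3]
small [0.532 0.116]
large [0.456 0.121]
top handle cx [-164.8 -158.7 -144.7] 217
panel cx [-124.5 -115.3]
small [0.533 0.117]
large [0.461 0.122]
```

View pics/s10.png

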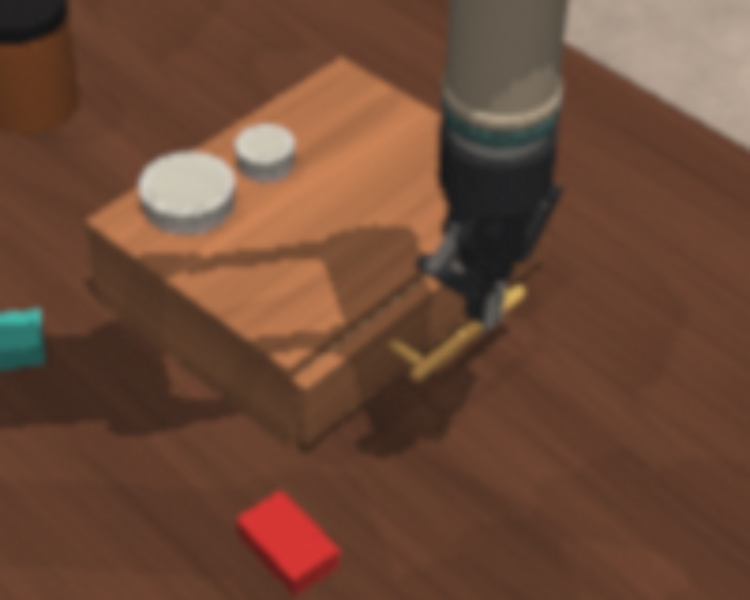

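The drawer is shut (handle at x ≈ -159 mm) and the small and large tins are where they were. Handing in.

```bash
python3 -c "
from cell import hand_in
print(hand_in())"
```

```text
the job is handed in; nothing more can be done
None
```

The carton, lighter and 62 mm tin were slid into the drawer and lay flat there before I gently pushed it shut; I handed the job in about 31 s into the run, but no verdict came back.

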